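# Snap the retaining clip onto the wheel's axle

### The job

Pick up the loose steel spring clip and lock the wooden wheel on its axle with it: lay the clip flat on the wheel's upper face and push it sideways into the groove under the axle's head until it snaps fully home, then let go and leave it lying flat there. Push firmly but do not force or ram it: if it stands at the wrong height it jams. Leave the steel ring, the wood offcut and the glue bottle where they are.

Things in the scene. Friction and masses are not known exactly. Their poses are not given: they have to be found in the camera images.
- clip: Loose steel spring clip lying flat, 6 mm thick, about 70 to 105 g; from above a U opening to its own +x. Origin: centre of the seat between the two arms, on the underside; z up. Arms lie at y = +-10.5 to 15.5 mm; inner back wall at x = -9.5; behind it a flat shank 22 mm wide to x = -60. Home: origin on the axle's axis, about 1.5 mm of play.
- clip_grip (a point): On the clip's upright grip tab, at clip x = -43, y = 0, 30 mm above the underside; axes as the clip's. Tab 12 mm thick (along y), 26 mm long (x = -56 to -30), top 48 mm above the underside: pinch it across y, from above.
- clip_mouth (a point): Between the rounded lips of the arms (radius 3 mm, centred at clip x = 8.0, y = +-8.7 mm; relaxed mouth 11 mm wide), on the underside. The arms spring apart as the lips ride over the groove's root: this takes a push of about 5 to 12 N while the clip's origin is 15 to 8 mm from the axis; past that it jumps home. Any jolt or push over 30 N spoils it.
- block: Fixed plywood block 150 x 150 x 28 mm on the bench, carrying a rigid, non-turning waxed wooden wheel lying level: 130 mm diameter, 30 mm thick, centred over the block. Its flat upper face is 60 to 100 mm above the bench: it differs each time and is not measured, so feel for it. Origin: centre of the block's underside, z up.
- axle (a point): Point on the axle's vertical axis, at bench level; z up. The axle stands out of the wheel's upper face: first the groove, root 16 mm diameter, from 0 to 8 mm above the face; then the head, 22 mm diameter, from 8 to 46 mm above it. The clip goes on from any side, lying on the face or up to 2 mm above it.
- spare_ring: Bystander: dark steel ring, 52 mm outer and 26 mm inner diameter, 12 mm high, flat on the bench; origin at the centre of its underside.
- offcut: Bystander: wood offcut 85 x 34 x 28 mm, long side along its x; origin at the centre of its underside.
- glue: Bystander: white glue bottle, 56 mm diameter, 110 mm high, upright; origin at the centre of its underside.
Mind the look-alikes: they are no part of the job. There is more than one size of the block; the job needs the largest.

How it is judged:
By the outcome, as a careful person would: the job done as asked, in the order asked, and still so for the second after the job is handed in, with the robot touching nothing.
It also fails if it takes over 64 s, if anything falls off the work surface, if the arm or the gripper's body presses on something with over 40 N, if the wrist force passes 120 N, or if a joint passes its speed limit or range.

### The arm

A 7-joint arm with a two-finger parallel gripper is mounted at the origin on the work surface. World frame = base frame: x ahead of the robot, y to its left, z up, the work surface at z = 0. Lengths are in m, angles in rad, forces in N, time in s.
With the tool pointing down it reaches from about 0.4 to 0.85 m from the base axis. Payload 10.4 kg.
Tool frame: the origin (TCP) lies at the very end of the fingers, on their centre line; the grasp point (between the pads) lies 19 mm behind it (env.pinch_z is the distance from the TCP to the grasp point, in m); z points along the fingers, y is the direction in which the jaws open and shut (so a half turn about z gives the same grasp; the last joint's range is limited). The gripper opens to 85 mm and grips with 20 to 120 N. Pads are 22 mm wide; open, the fingers measure 114 mm over their backs; the gripper's body (76 mm by 85 mm) begins 54 mm behind the grasp point. The pads swing forward as they close: fully open they stand 13 mm farther back than shut.
Start: joints at [-1.328, 0.332, -0.065, 1.46, 0.022, 1.35, -0.088], TCP at [0.164, 0.603, 0.231] pointing down, gripper open.
Joint ranges: [-2.6, 2.6], [-0.5, 2.12], [-1.47, 1.34], [0.16, 2.42], [-1.27, 4.41], [0.06, 2.06], [-2.6, 2.6]. Speed limits (rad/s): [2.22, 2.22, 2.79, 2.79, 3.14, 3.14, 3.14].

### API

Orientations are given as a unit quaternion [w, x, y, z].
In Python, from plant import env, viewer gives the robot as it stands.
- The arm moves only by the shell command python3 -m creep 'ROWS' [FORCE]. ROWS is JSON, one flat list of numbers, 5 for each row, row after row: the closure, from 0 (fully open) to 1 (shut), then the shift along the world's x, y, z in mm, then the turn about the world's z in degrees. A call has 1 to 8 rows; each row shifts and turns the commanded pose from where the row before left it; what a row does not reach is not made up. A row lasts 1/10 s, in which the tool goes at most 50 mm and 8.59 degrees, less where a joint would pass 70% of its speed; a pose out of reach is approached as far as the arm can. A call is refused whole if a number of a shift passes 50 or a number of a turn 8.59, either way. A call with a gripper value outside its range is refused whole. The fingers move at their own pace and stop on an object; FORCE is the grip in N (left out, the last holds). Time passes only in rows, so rows that do not move let the fingers close. It gives the time, the measured TCP pose, the force and the opening at its end, in the units of the state.
- env.state(): the state, without advancing time (a new reading comes with each control period).
- viewer.read_camera(name): name is "scene" or "side" or "wrist"; returns the picture (480x640x3 uint8, blue, green, red); there is no depth.
- viewer.get_calibration(name): a dict with "K" (3x3 intrinsics, pixels), "R" (3x3) and "t" (3): a world point X has camera coordinates R X + t. Camera axes: x right, y down, z forward; pixel columns grow to the right and rows downward; lengths in m; the calibration is good to about 2 mm. A picture is of the moment at which its call begins: read the wrist's pose just before it. get_calibration takes no time and is no camera call; for the wrist camera it gives the pose at the moment of the call.
- env.hand_in(): hands the job in, once; it reports no verdict.
The state is a dict: "t": time; "joint_pos": joint angles; "joint_vel": joint speeds; "joint_efforts": joint torques, N m; "tool_pos": TCP position; "tool_rot": TCP orientation; "force": force on the tool from outside, world axes, zero at the start; "ft_torque": the same for the moment, N m; "finger_gap": opening from 0.0 (shut) to 1.0 (fully open).
Only numpy, scipy, OpenCV 4.12 (cv2) and the standard library are available. Lean on these libraries where they do the work, as an engineer would, in place of code of your own. Each camera call takes 0.05 s, during which the arm holds its last target.

## Working session

There is one attempt and no reset: what is moved stays moved. The work goes in short steps, Python scripts to look and compute and a shell command to move; the robot and the scene stay as the last step left them, time stands still between calls to the robot, and variables do not carry over. Pictures are saved under pics/ and viewed, and the job is handed in when it is done.

```bash
ls; mkdir -p pics; python3 - <<'E'
from plant import env, viewer
import cv2
s=env.state(); print({k:s[k] for k in ('t','tool_pos','tool_rot','force','finger_gap')}, env.pinch_z)
for n in ("scene","side","wrist"):
    c=viewer.get_calibration(n); print(n,c)
    cv2.imwrite(f"pics/{n}0.png",viewer.read_camera(n))
E
```

```text
pics
{'t': 0.0, 'tool_pos': array([0.16406692, 0.60268722, 0.23053106]), 'tool_rot': array([-7.48439952e-05,  1.32499229e-01,  9.91182855e-01, -7.04874455e-04]), 'force': array([-0.47480202,  0.77969119,  0.73929519]), 'finger_gap': 0.9997218486905792} 0.0187
scene {'K': array([[557.4759013 ,   0.        , 324.6005096 ],
       [  0.        , 557.4759013 , 248.61891865],
       [  0.        ,   0.        ,   1.        ]]), 'R': array([[-0.77809624,  0.62806707, -0.00989924],
       [ 0.37838383,  0.45607431, -0.80549482],
       [-0.50138998, -0.6304982 , -0.59252013]]), 't': array([ 0.50194486, -0.18795471,  1.35455738])}
side {'K': array([[528.59961656,   0.        , 318.78225285],
       [  0.        , 528.59961656, 238.64349231],
       [  0.        ,   0.        ,   1.        ]]), 'R': array([[-0.95567899, -0.29354343, -0.02258143],
       [-0.12725995,  0.4810431 , -0.86741135],
       [ 0.26548555, -0.82609309, -0.4970791 ]]), 't': array([0.59198372, 0.14332981, 0.78092657])}
wrist {'K': array([[394.82220294,   0.        , 316.77809779],
       [  0.        , 394.82220294, 244.31447842],
       [  0.        ,   0.        ,   1.        ]]), 'R': array([[ 0.26230937,  0.96498246, -0.00162809],
       [ 0.91768606, -0.24893044,  0.30965455],
       [ 0.29840593, -0.08271937, -0.95084773]]), 't': array([-0.62560242, -0.04183388,  0.38115168])}
```

View pics/scene0.png

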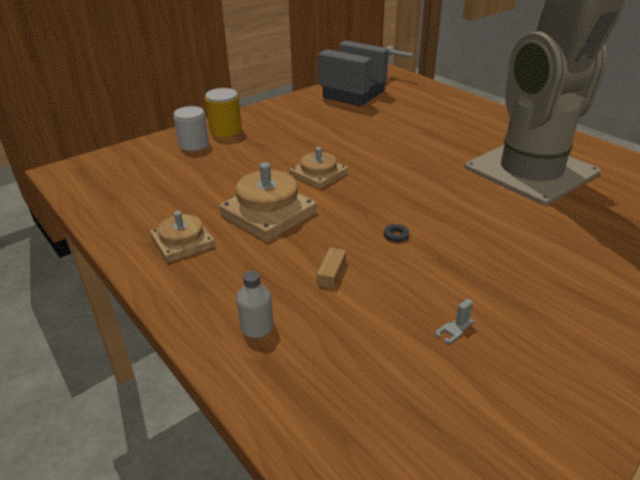

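View pics/side0.png

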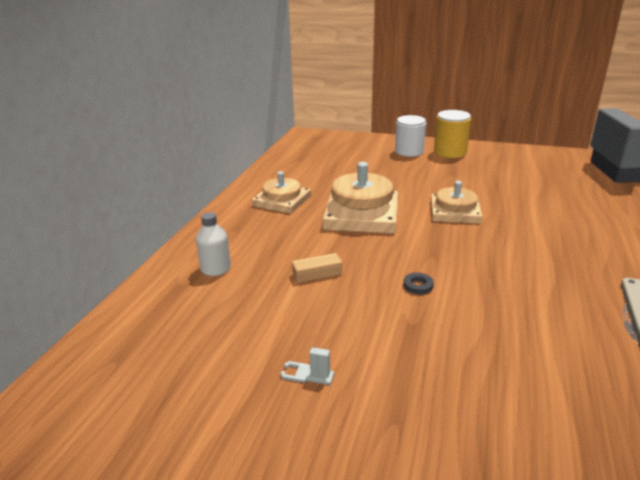

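View pics/wrist0.png

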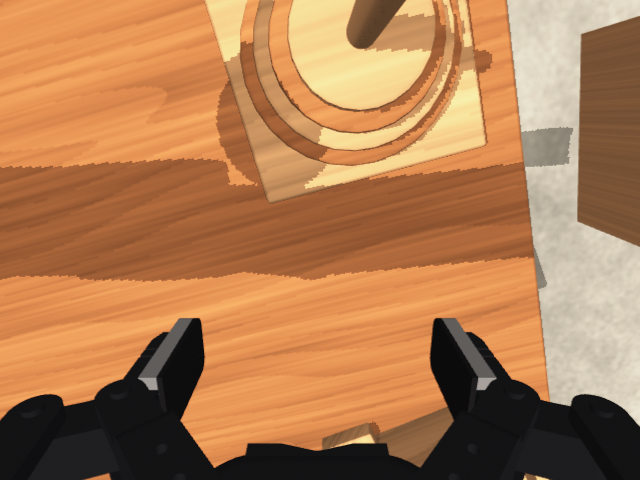

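The scene and side pictures show three wheel blocks. In the scene they are at about (182,238), (268,205) and (319,168). The ones at (182,238) and (319,168) are small, and (268,205) is the largest. The clip is at (455,322) in the scene and (308,368) in the side view. The arm doesn't appear where I'd expect it, so I'll check the projections.

```bash
cat > h.py <<'E'
import numpy as np, cv2
from plant import env, viewer
def proj(n,X,c=None):
    c=c or viewer.get_calibration(n); p=c["K"]@(c["R"]@np.asarray(X,float)+c["t"]); return (p[:2]/p[2]).round(1)
def ray(c,uv):
    d=c["R"].T@np.linalg.inv(c["K"])@np.array([*uv,1.]); o=-c["R"].T@c["t"]; return o,d/np.linalg.norm(d)
def onz(c,uv,z):
    o,d=ray(c,uv); return o+d*(z-o[2])/d[2]
def tri(obs):
    A=np.zeros((3,3));b=np.zeros(3)
    for c,uv in obs:
        o,d=ray(c,uv);P=np.eye(3)-np.outer(d,d);A+=P;b+=P@o
    X=np.linalg.solve(A,b)
    r=[np.linalg.norm((np.eye(3)-np.outer(d,d))@(X-o)) for o,d in (ray(c,uv) for c,uv in obs)]
    return X,np.array(r)
E
python3 - <<'E'
from h import *
s=env.state()
for n in("scene","side"):
    print(n,proj(n,s["tool_pos"]),proj(n,[0,0,0]))
C={n:viewer.get_calibration(n) for n in("scene","side","wrist")}
print("cam pos",[(-c["R"].T@c["t"]).round(3) for c in C.values()])
for nm,a,b in [("axle top",(265,167),(362.5,166)),("small1",(178,214),(280.5,174)),("small2",(318,150),(457.5,184)),("tab top",(465,303),(319,352)),("ring",(397,233),(419,284)),("offcut",(331,268),(317,268)),("gluecap",(251,276),(209,217))]:
    X,r=tri([(C["scene"],a),(C["side"],b)]); print(nm,X.round(4),r.round(4))
E
```

```text
scene [878.4 221.5] [531.2 171.3]
side [950.  768.3] [719.5 335.7]
cam pos [array([1.141, 0.625, 0.656]), array([0.377, 0.75 , 0.526]), array([0.089, 0.625, 0.374])]
axle top [ 0.5988 -0.2502  0.1128] [0.0013 0.0013]
small1 [ 0.7915 -0.2744  0.0656] [0.0014 0.0014]
small2 [ 0.4075 -0.3178  0.0644] [0.0016 0.0016]
tab top [0.5439 0.2389 0.0456] [0.0019 0.0019]
ring [ 0.4429 -0.0144  0.0042] [0.0016 0.0016]
offcut [ 0.6242 -0.0065  0.0103] [0.0008 0.0008]
gluecap [0.81   0.0233 0.105 ] [0.0019 0.0019]
```

```bash
python3 - <<'E'
import cv2,numpy as np
a=cv2.imread("pics/scene0.png")[290:355,420:500];b=cv2.imread("pics/side0.png")[335:395,270:350]
r=lambda x:cv2.resize(x,(400,300),interpolation=cv2.INTER_CUBIC)
a2=cv2.imread("pics/scene0.png")[150:246,210:338];b2=cv2.imread("pics/side0.png")[148:244,300:428]
cv2.imwrite("pics/crop1.png",np.vstack([np.hstack([r(a),r(b)]),np.hstack([r(a2),r(b2)])]))
E
```

```text
(no output)
```

View pics/crop1.png

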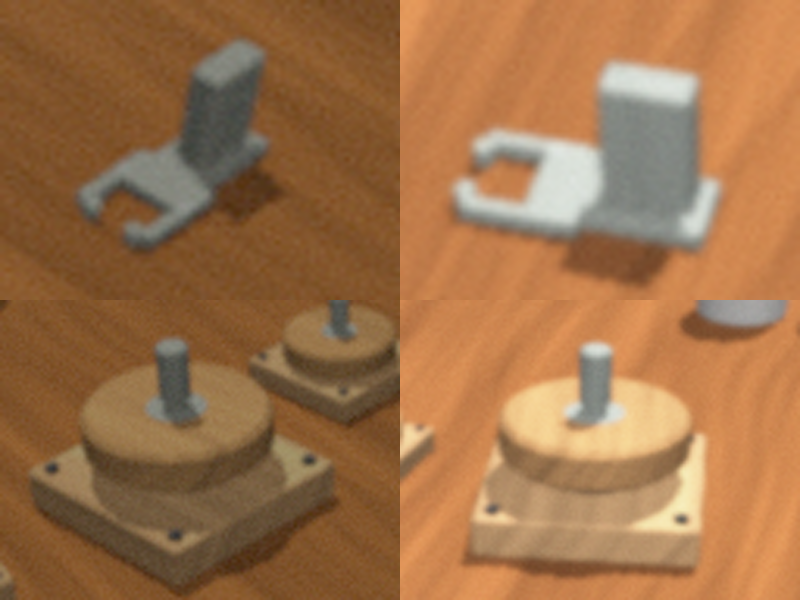

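The wrist view shows another wheel block at about (360,80) that neither fixed camera sees. I'll measure every block before choosing one.

```bash
python3 - <<'E'
from h import *
C={n:viewer.get_calibration(n) for n in("scene","side","wrist")}
w=C["wrist"]
print("wrist fwd",w["R"][2])
for uv in [(270,202),(487,145),(208,0),(467,0)]: print(uv,onz(w,uv,0.028).round(4),onz(w,uv,0).round(4))
s=C["scene"]
# middle block top corners in scene crop (x/3.125+210,y/3.125+150)
for uv in [(32,478),(178,562),(331,462)]:
    p=(uv[0]/3.125+210,(uv[1]-300)/3.125+150); print(p,onz(s,p,0.028).round(4))
d=C["side"]
for uv in [(475,522),(695,532),(705,438)]:
    p=((uv[0]-400)/3.125+300,(uv[1]-300)/3.125+148); print(p,onz(d,p,0.028).round(4))
E
```

```text
wrist fwd [ 0.29844626 -0.08252708 -0.95085178]
(270, 202) [0.1483 0.5649 0.028 ] [0.1531 0.5601 0.    ]
(487, 145) [0.1496 0.7582 0.028 ] [0.1545 0.7689 0.    ]
(208, 0) [-0.0149  0.5659  0.028 ] [-0.0233  0.5611  0.    ]
(467, 0) [0.0374 0.7578 0.028 ] [0.0332 0.7686 0.    ]
(220.24, 206.96) [ 0.6861 -0.3017  0.028 ]
(266.96, 233.84) [ 0.666 -0.155  0.028]
(315.92, 201.84) [ 0.5172 -0.1877  0.028 ]
(324.0, 219.04000000000002) [ 0.6558 -0.1565  0.028 ]
(394.4, 222.24) [ 0.5162 -0.1787  0.028 ]
(397.6, 192.16) [ 0.5342 -0.3207  0.028 ]
```

```bash
python3 - <<'E'
from h import *
w=viewer.get_calibration("wrist")
for z in (0.03,.06,.08,.1,.12,.16): print(z,onz(w,(362,44),z).round(4))
for z in (.028,.06,.105): print("corners",z,[onz(w,u,z).round(3) for u in [(270,202),(487,145)]])
print(proj("scene",[.05,.66,.05]),proj("side",[.05,.66,.05]))
E
python3 -m creep '[0,-20,0,40,0, 0,-20,0,40,0, 0,-20,0,20,0]'
python3 - <<'E'
from h import *
print(env.state()["t"],env.state()["tool_pos"])
cv2.imwrite("pics/wrist1.png",viewer.read_camera("wrist"))
c=viewer.get_calibration("wrist");np.savez("w1.npz",**c)
E
```

```text
0.03 [0.0461 0.6728 0.03  ]
0.06 [0.0499 0.6686 0.06  ]
0.08 [0.0523 0.6658 0.08  ]
0.1 [0.0548 0.6631 0.1   ]
0.12 [0.0573 0.6603 0.12  ]
0.16 [0.0622 0.6547 0.16  ]
corners 0.028 [array([0.148, 0.565, 0.028]), array([0.15 , 0.758, 0.028])]
corners 0.06 [array([0.143, 0.57 , 0.06 ]), array([0.144, 0.746, 0.06 ])]
corners 0.105 [array([0.135, 0.578, 0.105]), array([0.136, 0.729, 0.105])]
[877.9 306.5] [1142.7 1208.2]
t: 0.45
tool_pos: [0.1036, 0.6036, 0.3348]
tool_rot: [-0.0, 0.133, 0.991, 0.002]
force: [-0.6, 0.4, -1.2]
finger_gap: 1.003
0.45 [0.10360726 0.60361021 0.33483434]
```

View pics/wrist1.png

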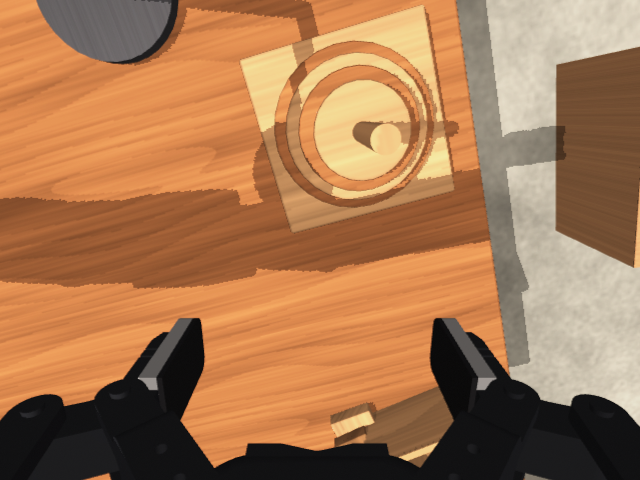

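```bash
python3 - <<'E'
from h import *
w1=dict(np.load("w1.npz")); 
import json
w0={'K':w1["K"],'R':np.array([[ 0.26230937,  0.96498246, -0.00162809],[ 0.91768606, -0.24893044,  0.30965455],[ 0.29840593, -0.08271937, -0.95084773]]),'t':np.array([-0.62560242, -0.04183388,  0.38115168])}
for a,b in [((270,202),(292,231)),((487,145),(454,188)),((362,44),(358,128))]:
    print(tri([(w0,a),(w1,b)]))
for z in (0.0,.028):print([onz(w1,u,z).round(3) for u in [(292,231),(454,188),(240,60),(424,6)]])
E
```

```text
(array([ 0.15659845,  0.5572116 , -0.02540563]), array([0.00177277, 0.00177277]))
(array([ 0.16020047,  0.78302376, -0.04109272]), array([0.00199426, 0.00199426]))
(array([0.04710877, 0.66927553, 0.04126103]), array([0.00189266, 0.00189266]))
[array([0.149, 0.562, 0.   ]), array([0.148, 0.769, 0.   ]), array([-0.056,  0.561,  0.   ]), array([-0.055,  0.768,  0.   ])]
[array([0.142, 0.566, 0.028]), array([0.141, 0.761, 0.028]), array([-0.051,  0.565,  0.028]), array([-0.051,  0.76 ,  0.028])]
```

The hidden object at wrist1 (360,120) is a board about 200 mm wide with a wooden peg and rings. It has no steel axle and lies low, so it doesn't fit. The scene block at (268,205) measures about 148 mm with a steel axle, and it fits the description. The other two are much smaller. I'll go with the one at (0.60,-0.25). The clip is unique, with its tab at (0.544,0.239). I'm moving above the clip now.

```bash
python3 -m creep '[0,34,-27,-6,0, 0,34,-27,-6,0, 0,34,-27,-6,0, 0,34,-27,-6,0, 0,34,-27,-6,0, 0,34,-27,-6,0, 0,34,-27,-6,0, 0,34,-27,-6,0]'
```

```text
t: 1.3
tool_pos: [0.3773, 0.3855, 0.2828]
tool_rot: [-0.0, 0.132, 0.991, -0.0]
force: [0.8, 0.8, 0.4]
finger_gap: 1.005
```

```bash
python3 -m creep '[0,38,-32,-6,0, 0,38,-32,-6,0, 0,38,-32,-6,0, 0,38,-32,-6,0, 0,10,-10,-6,0, 0,0,0,0,0]'
python3 - <<'E'
from h import *
c=viewer.get_calibration("wrist");np.savez("w2.npz",**c)
cv2.imwrite("pics/wrist2.png",viewer.read_camera("wrist"))
E
```

```text
t: 1.9
tool_pos: [0.5392, 0.2462, 0.2518]
tool_rot: [-0.001, 0.135, 0.991, -0.001]
force: [-0.4, 0.5, -1.2]
finger_gap: 1.0
```

View pics/wrist2.png

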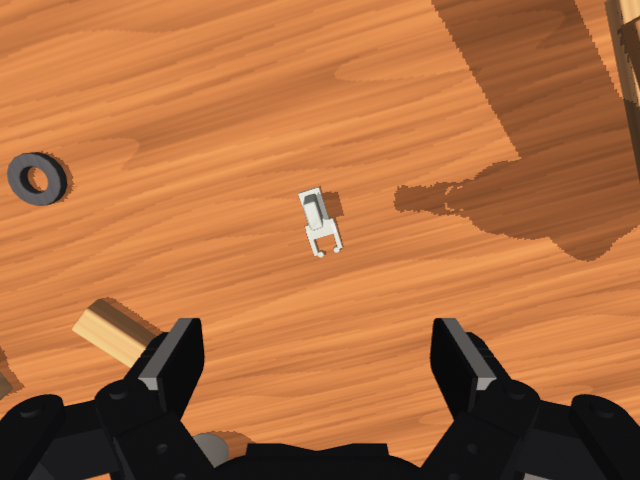

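```bash
python3 - <<'E'
from h import *
a=cv2.imread("pics/wrist2.png")[180:264,275:375]
cv2.imwrite("pics/crop2.png",cv2.resize(a,(700,588),interpolation=cv2.INTER_CUBIC))
E
```

```text
(no output)
```

View pics/crop2.png

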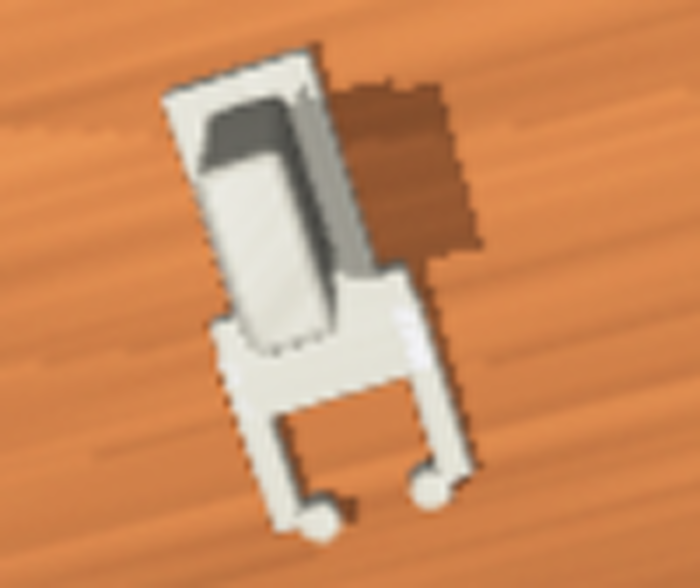

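```bash
python3 - <<'E'
from h import *
from scipy.optimize import least_squares
c=dict(np.load("w2.npz"))
P=[((-60,-11,6),(163,97)),((-60,11,6),(312,50)),((8,-8.7,6),(320,520)),((8,8.7,6),(430,488)),((-9.5,-10.5,6),(278,413)),((-9.5,10.5,6),(408,374)),
((-56,-6,48),(200,176)),((-56,6,48),(275,150)),((-30,6,48),(334,332)),((-30,-6,48),(262,354))]
M=np.array([p[0] for p in P])/1e3; U=np.array([(u/7+275-.5,v/7+180-.5) for _,(u,v) in P])
def f(q):
    a=q[3];R=np.array([[np.cos(a),-np.sin(a),0],[np.sin(a),np.cos(a),0],[0,0,1]])
    X=M@R.T+q[:3]; p=(X@c["R"].T+c["t"])@c["K"].T
    return (p[:,:2]/p[:,2:]-U).ravel()
for a0 in (0,):
    r=least_squares(f,[.58,.24,0,a0]);q=r.x
    print(q.round(4),np.degrees(q[3]),r.cost); print(r.fun.reshape(-1,2).round(1))
fz=least_squares(lambda p:f([p[0],p[1],0,p[2]]),[.58,.24,0]).x
print("z0:",fz.round(4),np.degrees(fz[2]))
a=fz[2];g=fz[:2]+np.array([np.cos(a),np.sin(a)])*-.043
print("grip",g)
s=env.state();w,x,y,z=s["tool_rot"];yy=np.array([2*(x*y-w*z),1-2*(x*x+z*z)])
print("tool",s["tool_pos"],"jaw deg",np.degrees(np.arctan2(yy[1],yy[0])))
# scene/side fit check
C={n:viewer.get_calibration(n) for n in("scene","side")}
R=np.array([[np.cos(a),-np.sin(a)],[np.sin(a),np.cos(a)]])
for n in C:
  print(n,[proj(n,[*(R@np.array(m[:2])+fz[:2]),m[2]],C[n]) for m in np.array([(-43,0,48),(8,-8.7,6),(8,8.7,6),(-60,11,6)])/1e3])
E
```

```text
[ 0.5901  0.2426 -0.0062  0.0373] 2.136952601308522 2.738644827570597
[[ 0.2  0.1]
 [-0.4  0.3]
 [ 0.1 -0.5]
 [ 0.1 -0.6]
 [-0.6  0.3]
 [ 0.   0.1]
 [-0.8 -0.1]
 [ 1.1 -0.3]
 [ 1.1  0. ]
 [-0.9  0.6]]
z0: [0.5885 0.2431 0.0367] 2.100441547961885
grip [0.54555382 0.24149542]
tool [0.53795681 0.24848543 0.25238644] jaw deg 74.67165407230644
scene [array([466.2, 304.3]), array([438.6, 335. ]), array([447.1, 340.8]), array([474.3, 321.9])]
side [array([317.8, 350.4]), array([285. , 363.3]), array([281.1, 371.9]), array([328.6, 381.6])]
```

The wrist2 fit puts the clip origin at (0.5885,0.243), yaw 2.1°, with the tab's grip at (0.5455,0.2415). Reprojected into the scene and side views it agrees to 2 px. I'll turn 17.4° and go lower for a second view.

```bash
python3 -m creep '[0,3,-3,-30,5.8, 0,4,-2,-30,5.8, 0,0,-2,-35,5.8, 0,0,0,0,0]' 30
python3 - <<'E'
from h import *
c=viewer.get_calibration("wrist");np.savez("w3.npz",**c)
cv2.imwrite("pics/wrist3.png",viewer.read_camera("wrist"))
E
```

```text
t: 2.35
tool_pos: [0.5415, 0.2427, 0.1541]
tool_rot: [-0.004, -0.021, 1.0, -0.001]
force: [-1.4, -0.5, 0.4]
finger_gap: 0.999
```

View pics/wrist3.png

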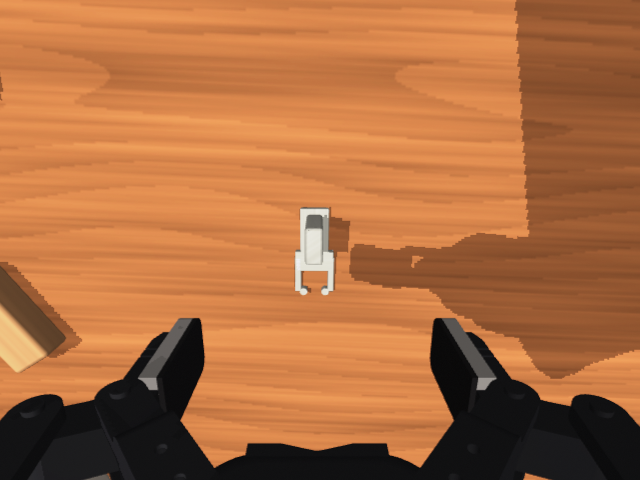

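```bash
python3 - <<'E'
from h import *
a=cv2.imread("pics/wrist3.png")[200:300,265:365]
cv2.imwrite("pics/crop3.png",cv2.resize(a,(600,600),interpolation=cv2.INTER_CUBIC))
E
```

```text
(no output)
```

View pics/crop3.png

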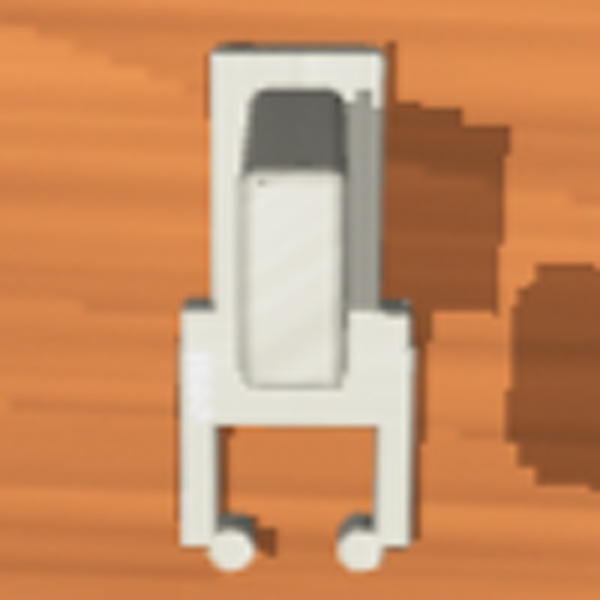

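```bash
cat > fit.py <<'E'
from h import *
from scipy.optimize import least_squares
def fit(c,P,s,ox,oy,x0,zfix=None):
    M=np.array([p[0] for p in P])/1e3; U=np.array([((u+.5)/s-.5+ox,(v+.5)/s-.5+oy) for _,(u,v) in P])
    def f(q):
        a=q[3];R=np.array([[np.cos(a),-np.sin(a),0],[np.sin(a),np.cos(a),0],[0,0,1]])
        X=M@R.T+q[:3]; p=(X@c["R"].T+c["t"])@c["K"].T
        return (p[:,:2]/p[:,2:]-U).ravel()
    if zfix is None: r=least_squares(f,x0);q=r.x
    else:
        r=least_squares(lambda p:f([p[0],p[1],zfix,p[2]]),[x0[0],x0[1],x0[3]]);q=np.array([r.x[0],r.x[1],zfix,r.x[2]])
    return q,r.fun.reshape(-1,2)
def jaw():
    s=env.state();w,x,y,z=s["tool_rot"];yy=np.array([2*(x*y-w*z),1-2*(x*x+z*z)])
    return s["tool_pos"],np.degrees(np.arctan2(yy[1],yy[0]))
E
python3 - <<'E'
from fit import *
c=dict(np.load("w3.npz"))
P=[((-60,-11,6),(211,53)),((-60,11,6),(384,53)),((8,-8.7,6),(231,549)),((8,8.7,6),(360,549)),((-9.5,-10.5,6),(217,425)),((-9.5,10.5,6),(378,425)),
((-56,-6,48),(243,170)),((-56,6,48),(346,170)),((-30,6,48),(344,386)),((-30,-6,48),(241,386))]
for z in (None,0): 
    q,e=fit(c,P,6,265,200,[.588,.243,0,.036],z);print(q.round(4),np.degrees(q[3]),abs(e).max())
print("grip",q[:2]-.043*np.array([np.cos(q[3]),np.sin(q[3])]),jaw())
E
```

```text
[ 0.589   0.243  -0.0016  0.0374] 2.144370598919578 0.8867844300276602
[0.5885 0.243  0.     0.0374] 2.142777320885851 0.9818593912570464
grip [0.54554389 0.24136552] (array([0.54294191, 0.24325472, 0.1571331 ]), np.float64(92.17613925495054))
```

```bash
python3 -m creep '[0,3,-2,-35,0, 0,0,0,-35,0, 0,0,0,-20,0, 0,0,0,0,0, 0,0,0,0,0]' 30
python3 -c "
from fit import *
print(jaw())"
```

```text
t: 2.9
tool_pos: [0.5488, 0.2415, 0.0707]
tool_rot: [0.001, -0.019, 1.0, 0.001]
force: [0.6, -0.3, 0.5]
finger_gap: 1.002
(array([0.54882069, 0.24154918, 0.0706981 ]), np.float64(92.13608469428941))
```

```bash
python3 -m creep '[0,-2,0,-30,0, 0,0,0,-28,0, 0,0,0,0,0, 0,0,0,0,0]' 30
python3 -c "
from fit import *
print(jaw())"
```

```text
t: 3.3
tool_pos: [0.5471, 0.2409, 0.0125]
tool_rot: [0.001, -0.019, 1.0, 0.001]
force: [0.9, -0.2, 0.5]
finger_gap: 1.001
(array([0.54707437, 0.24094418, 0.01253323]), np.float64(92.15151952767016))
```

```bash
python3 -m creep '[0.5,0,0,0,0, 1,0,0,0,0, 1,0,0,0,0, 1,0,0,0,0, 1,0,0,0,0, 1,0,0,0,0]' 50; python3 -m creep '[1,0,0,0,0, 1,0,0,0,0]'
```

```text
t: 3.9
tool_pos: [0.5462, 0.2402, 0.0106]
tool_rot: [0.0, -0.019, 1.0, 0.0]
force: [-1.1, -0.4, 4.6]
finger_gap: 0.135
t: 4.1
tool_pos: [0.5462, 0.2403, 0.0106]
tool_rot: [0.0, -0.019, 1.0, 0.0]
force: [-1.6, -0.4, 5.0]
finger_gap: 0.135
```

```bash
python3 -m creep '[1,0,0,20,0, 1,0,0,40,0, 1,0,0,40,0, 1,0,0,40,0, 1,0,0,0,0, 1,0,0,0,0]'
python3 - <<'E'
from fit import *
print(jaw())
for n in("wrist","scene","side"):
    c=viewer.get_calibration(n);np.savez(f"{n}4.npz",**c)
    cv2.imwrite(f"pics/{n}4.png",viewer.read_camera(n))
a=cv2.imread("pics/scene4.png")[180:380,340:600];b=cv2.imread("pics/side4.png")[200:400,190:450]
cv2.imwrite("pics/crop4.png",np.hstack([cv2.resize(x,(400,308),interpolation=cv2.INTER_CUBIC) for x in(a,b)]))
E
```

```text
t: 4.7
tool_pos: [0.5462, 0.2403, 0.1506]
tool_rot: [0.0, -0.019, 1.0, 0.0]
force: [-1.2, 0.5, 0.4]
finger_gap: 0.136
(array([0.54622333, 0.24029008, 0.15064851]), np.float64(92.1707489707738))
```

View pics/crop4.png

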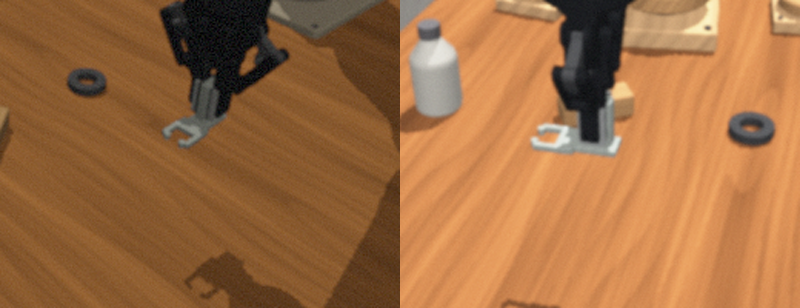

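View pics/wrist4.png

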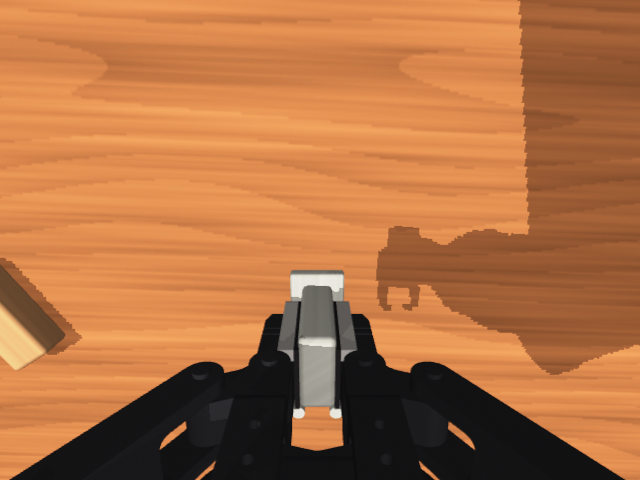

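The clip is held flat: lips at wrist4 (298,413) and (336,413), shank end at (317,272). I'll carry it over high and look at the axle from the wrist camera.

```bash
python3 -m creep '[1,5,-20,30,0, 1,9,-41,20,0, 1,9,-41,20,0, 1,9,-41,15,0, 1,9,-41,15,0, 1,9,-41,10,0, 1,9,-41,0,0, 1,9,-41,0,0]'
python3 -m creep '[1,9,-41,0,0, 1,9,-41,0,0, 1,9,-41,0,0, 1,9,-41,0,0, 1,9,-41,0,0, 1,0,-19,0,0, 1,0,0,0,0, 1,0,0,0,0]'
python3 - <<'E'
from fit import *
print(jaw(), env.state()["joint_pos"].round(2))
for n in("wrist",):
    c=viewer.get_calibration(n);np.savez(f"{n}5.npz",**c)
    cv2.imwrite(f"pics/{n}5.png",viewer.read_camera(n))
E
```

```text
t: 5.65
tool_pos: [0.6139, -0.0684, 0.2593]
tool_rot: [-0.001, -0.019, 1.0, -0.0]
force: [0.9, 1.0, -1.2]
finger_gap: 0.133
t: 6.45
tool_pos: [0.6588, -0.2906, 0.2587]
tool_rot: [-0.001, -0.019, 1.0, 0.001]
force: [0.6, 0.4, -0.8]
finger_gap: 0.13
(array([ 0.65875714, -0.29055225,  0.25866953]), np.float64(92.13820370404105)) [ 0.05  0.58  0.51  1.14 -0.27  1.49  2.12]
```

View pics/wrist5.png

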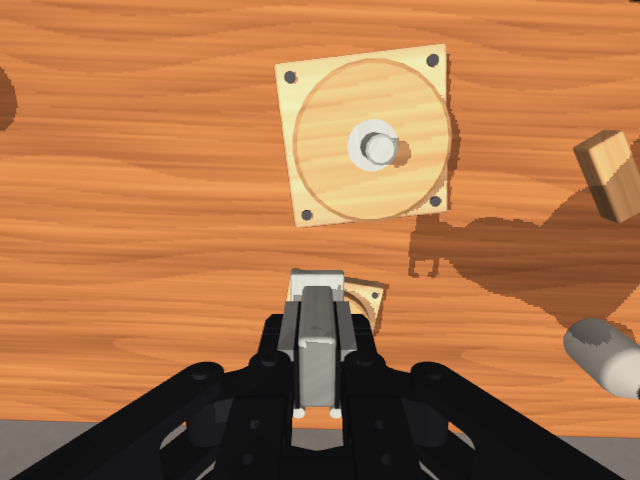

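```bash
python3 -m creep '[1,10,30,-20,0, 1,10,35,-25,0, 1,0,0,0,0, 1,0,0,0,0]'
python3 - <<'E'
from fit import *
print(jaw())
for n in("wrist",):
    c=viewer.get_calibration(n);np.savez(f"{n}6.npz",**c)
    cv2.imwrite(f"pics/{n}6.png",viewer.read_camera(n))
a=cv2.imread("pics/wrist5.png")[30:250,265:465];b=cv2.imread("pics/wrist6.png")[20:240,200:400]
cv2.imwrite("pics/crop6.png",cv2.resize(np.hstack([a,b]),(800,440),interpolation=cv2.INTER_CUBIC))
E
```

```text
t: 6.9
tool_pos: [0.6795, -0.2223, 0.2144]
tool_rot: [-0.001, -0.021, 1.0, 0.001]
force: [0.2, -0.3, 0.7]
finger_gap: 0.131
(array([ 0.67946557, -0.22225394,  0.21441556]), np.float64(92.43659930644694))
```

View pics/wrist6.png

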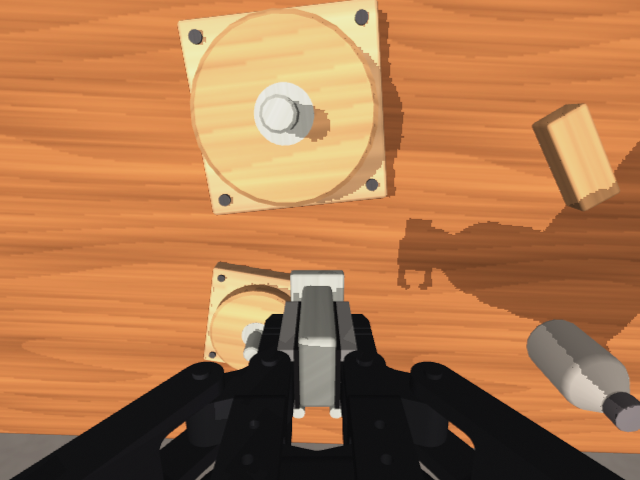

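View pics/crop6.png

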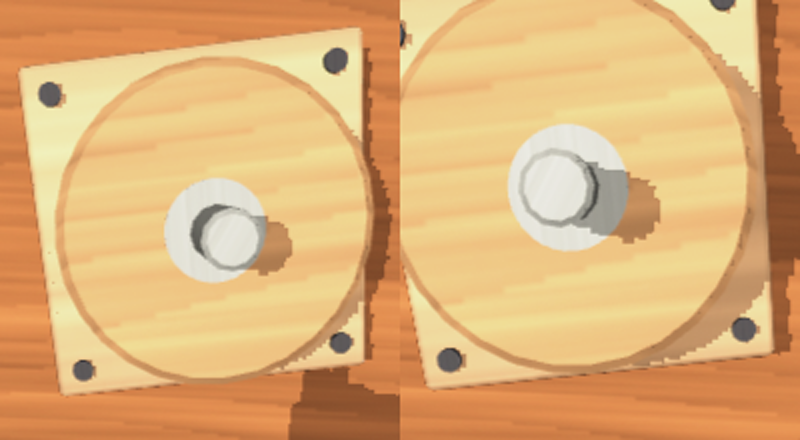

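```bash
python3 - <<'E'
from fit import *
a=dict(np.load("wrist5.npz"));b=dict(np.load("wrist6.npz"))
sc={n:viewer.get_calibration(n) for n in("scene","side")}
print("head",tri([(a,(381.5,149)),(b,(278,114))]))
print("head4",tri([(a,(381.5,149)),(b,(278,114)),(sc["scene"],(265,167)),(sc["side"],(362.5,166))]))
print("washer",tri([(a,(372,145)),(b,(284,113.5))]))
X=tri([(a,(372,145)),(b,(284,113.5))])[0]
for n in sc: print(n,proj(n,X,sc[n]))
for z in (.06,.07,.08,.09):
    print(z,onz(a,(372,145),z).round(4),onz(b,(284,113.5),z).round(4), onz(a,(381.5,149),z+.046).round(4),onz(b,(278,114),z+.046).round(4))
E
```

```text
head (array([ 0.60094169, -0.2466212 ,  0.12042598]), array([0.00031017, 0.00031017]))
head4 (array([ 0.60028136, -0.24677231,  0.1145718 ]), array([0.00139494, 0.00106008, 0.00160472, 0.00247263]))
washer (array([ 0.60083481, -0.24691478,  0.07432747]), array([0.00017288, 0.00017288]))
scene [266.5 184.9]
side [361.1 183.1]
0.06 [ 0.6019 -0.245   0.06  ] [ 0.6006 -0.248   0.06  ] [ 0.6016 -0.2442  0.106 ] [ 0.6012 -0.248   0.106 ]
0.07 [ 0.6013 -0.2464  0.07  ] [ 0.6007 -0.2472  0.07  ] [ 0.601  -0.2458  0.116 ] [ 0.6012 -0.2471  0.116 ]
0.08 [ 0.6007 -0.2478  0.08  ] [ 0.6007 -0.2464  0.08  ] [ 0.6003 -0.2474  0.126 ] [ 0.6012 -0.2462  0.126 ]
0.09 [ 0.6    -0.2491  0.09  ] [ 0.6007 -0.2456  0.09  ] [ 0.5996 -0.2491  0.136 ] [ 0.6013 -0.2453  0.136 ]
```

```bash
python3 - <<'E'
from fit import *
a=cv2.imread("pics/wrist6.png")[260:430,270:366]
cv2.imwrite("pics/crop7.png",cv2.resize(a,(338,598),interpolation=cv2.INTER_CUBIC))
a=dict(np.load("wrist6.npz"));print(a["R"],(-a["R"].T@a["t"]))
E
```

```text
[[-0.04291154  0.99907808  0.00125762]
 [ 0.9504613   0.04043544  0.3082017 ]
 [ 0.30786671  0.01442073 -0.95132021]] [ 0.60160777 -0.2247842   0.3583048 ]
```

View pics/crop7.png

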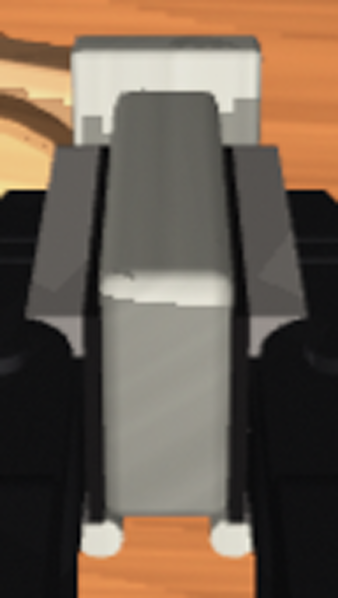

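```bash
python3 - <<'E'
from fit import *
c=dict(np.load("wrist6.npz"))
s=338/96
P=[((-60,-11,6),(72,50)),((-60,11,6),(261,50)),((8,-8.7,6),(100,539)),((8,8.7,6),(231,539)),((-56,-6,48),(101,276)),((-56,6,48),(232,276)),((-30,-6,48),(103,514)),((-30,6,48),(231,514))]
M=np.array([p[0] for p in P])/1e3; U=np.array([((u+.5)/s-.5+270,(v+.5)/s-.5+260) for _,(u,v) in P])
from scipy.spatial.transform import Rotation as Ro
def f(q):
    X=M@Ro.from_euler('ZYX',q[3:]).as_matrix().T+q[:3]; p=(X@c["R"].T+c["t"])@c["K"].T
    return (p[:,:2]/p[:,2:]-U).ravel()
r=least_squares(f,[.72,-.22,.2,.037,0,0]);q=r.x
tcp=np.array([ 0.6795,-0.2223,0.2144])
print(q[:3].round(4),"rel",(q[:3]-tcp).round(4),np.degrees(q[3:]),abs(r.fun).max());print(r.fun.reshape(-1,2).round(1))
r2=least_squares(lambda p:f([p[0],p[1],tcp[2]-.0106,p[2],0,0]),[.72,-.22,.037]);print(r2.x,"rel",r2.x[:2]-tcp[:2],np.degrees(r2.x[2]),abs(r2.fun).max())
E
```

```text
[ 0.7232 -0.2194  0.2029] rel [ 0.0437  0.0029 -0.0115] [ 2.40200945 -0.50920085  0.00548918] 0.9898187180431819
[[-0.1  0.8]
 [-0.   0.8]
 [-0.2 -0.7]
 [ 0.3 -0.7]
 [-0.6 -1. ]
 [ 0.8 -1. ]
 [-0.1  0.9]
 [-0.2  0.9]]
[ 0.72208762 -0.21944498  0.04196052] rel [0.04258762 0.00285502] 2.4041604900999536 1.702966254308592
```

The axle is at (0.6009,-0.2467) with the face at about 0.074; the washer and head-top measurements agree. The clip origin sits at TCP + (43, 2.5) mm, underside 11 mm below the TCP, flat to 0.5°. Next I move to 30 mm short of the axis.

```bash
python3 -m creep '[1,-38,-7,0,0, 1,-38,-7,0,0, 1,-38,-7,0,0, 1,-38,-7,0,0, 1,0,0,0,0, 1,0,0,0,0]'; python3 -m creep '[1,0,0,-30,0, 1,0,0,-30,0, 1,0,0,-25,0, 1,0,0,-15,0, 1,0,0,0,0, 1,0,0,0,0]'
python3 -c "
from fit import *
print(jaw(),env.state()['joint_pos'].round(2))
for n in('scene','side'):
    cv2.imwrite(f'pics/{n}8.png',viewer.read_camera(n))
a=cv2.imread('pics/scene8.png')[140:240,200:330];b=cv2.imread('pics/side8.png')[140:240,300:430]
cv2.imwrite('pics/crop8.png',np.hstack([cv2.resize(x,(400,308),interpolation=cv2.INTER_CUBIC) for x in(a,b)]))
"
```

```text
t: 7.55
tool_pos: [0.5266, -0.2548, 0.2167]
tool_rot: [0.001, -0.018, 1.0, 0.0]
force: [1.2, 0.2, -1.3]
finger_gap: 0.134
t: 8.15
tool_pos: [0.5279, -0.2541, 0.1162]
tool_rot: [0.0, -0.019, 1.0, -0.0]
force: [0.1, -0.3, -1.2]
finger_gap: 0.133
(array([ 0.5278584 , -0.25407585,  0.11622646]), np.float64(92.18064107492654)) [-0.05  0.36  0.52  1.73 -0.2   1.1   2.14]
```

View pics/crop8.png

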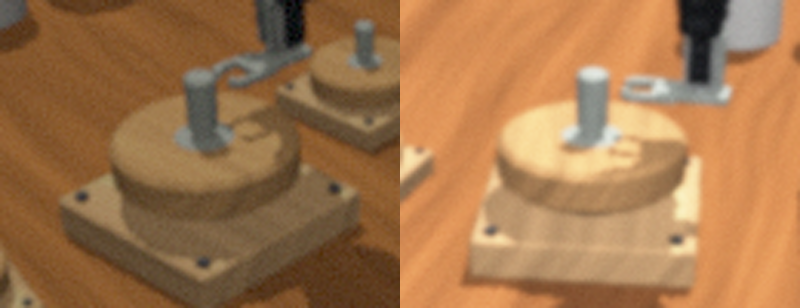

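```bash
python3 -m creep '[1,0,3,-10,0, 1,0,0,-10,0, 1,0,0,-2,0, 1,0,0,0,0, 1,0,0,0,0]'; python3 -m creep '[1,0,0,0,0, 1,0,0,0,0]'
```

```text
t: 8.75
tool_pos: [0.5271, -0.251, 0.0934]
tool_rot: [0.0, -0.019, 1.0, -0.0]
force: [0.8, -1.1, -1.1]
finger_gap: 0.128
t: 8.95
tool_pos: [0.5272, -0.2509, 0.0936]
tool_rot: [0.0, -0.019, 1.0, -0.0]
force: [-0.2, -0.3, -1.2]
finger_gap: 0.134
```

```bash
python3 -m creep '[1,0,0,-1.5,0, 1,0,0,-1.5,0, 1,0,0,0,0]';  python3 -m creep '[1,0,0,-1,0, 1,0,0,0,0, 1,0,0,0,0]'; python3 -m creep '[1,0,0,-1,0, 1,0,0,0,0, 1,0,0,0,0]'
```

```text
t: 9.25
tool_pos: [0.5269, -0.2508, 0.0901]
tool_rot: [-0.0, -0.019, 1.0, 0.0]
force: [0.7, -0.3, -0.1]
finger_gap: 0.129
t: 9.55
tool_pos: [0.527, -0.2508, 0.0893]
tool_rot: [-0.0, -0.019, 1.0, 0.0]
force: [0.1, 1.1, -0.6]
finger_gap: 0.137
t: 9.85
tool_pos: [0.527, -0.2508, 0.0883]
tool_rot: [-0.0, -0.019, 1.0, 0.0]
force: [-0.3, -0.1, -1.5]
finger_gap: 0.136
```

```bash
python3 -m creep '[1,0,0,-1,0, 1,0,0,0,0, 1,0,0,0,0]';  python3 -m creep '[1,0,0,-1,0, 1,0,0,0,0, 1,0,0,0,0]'; python3 -m creep '[1,0,0,-0.7,0, 1,0,0,0,0, 1,0,0,0,0]'
```

```text
t: 10.15
tool_pos: [0.5271, -0.2508, 0.0873]
tool_rot: [-0.0, -0.019, 1.0, 0.0]
force: [0.5, -0.1, -0.3]
finger_gap: 0.131
t: 10.45
tool_pos: [0.527, -0.2508, 0.0863]
tool_rot: [-0.0, -0.019, 1.0, 0.0]
force: [-0.3, -0.0, -0.2]
finger_gap: 0.131
t: 10.75
tool_pos: [0.527, -0.2508, 0.0856]
tool_rot: [-0.0, -0.019, 1.0, 0.0]
force: [-0.8, 0.1, -0.2]
finger_gap: 0.139
```

```bash
python3 -m creep '[1,0,0,-0.7,0, 1,0,0,0,0, 1,0,0,0,0]';  python3 -m creep '[1,0,0,-0.7,0, 1,0,0,0,0, 1,0,0,0,0]'
```

```text
t: 11.05
tool_pos: [0.527, -0.2508, 0.0849]
tool_rot: [-0.0, -0.019, 1.0, 0.0]
force: [0.5, -0.5, -0.1]
finger_gap: 0.133
t: 11.35
tool_pos: [0.5273, -0.251, 0.0848]
tool_rot: [0.0, -0.019, 1.0, -0.0]
force: [-1.5, -0.3, 5.5]
finger_gap: 0.129
```

Contact is at TCP z = 0.0849, with 5.5 N, so the face is at about 0.0743, matching vision. I'll lift slightly and advance.

```bash
python3 -m creep '[1,0,0,1.4,0, 1,0,0,0,0, 1,0,0,0,0]';  python3 -m creep '[1,2.5,0.1,0,0, 1,2.5,0.1,0,0, 1,2.5,0.1,0,0, 1,2.5,0.1,0,0, 1,0,0,0,0, 1,0,0,0,0]'
python3 -c "
from fit import *
for n in('scene','side'):
    cv2.imwrite(f'pics/{n}9.png',viewer.read_camera(n))
a=cv2.imread('pics/scene9.png')[150:230,220:324];b=cv2.imread('pics/side9.png')[150:230,310:414]
cv2.imwrite('pics/crop9.png',np.hstack([cv2.resize(x,(400,308),interpolation=cv2.INTER_CUBIC) for x in(a,b)]))
"
```

```text
t: 11.65
tool_pos: [0.5269, -0.2507, 0.0854]
tool_rot: [-0.0, -0.019, 1.0, 0.0]
force: [0.6, -1.2, -1.0]
finger_gap: 0.136
t: 12.25
tool_pos: [0.537, -0.2504, 0.0856]
tool_rot: [-0.0, -0.019, 1.0, 0.0]
force: [-0.6, 0.3, -1.1]
finger_gap: 0.136
```

View pics/crop9.png

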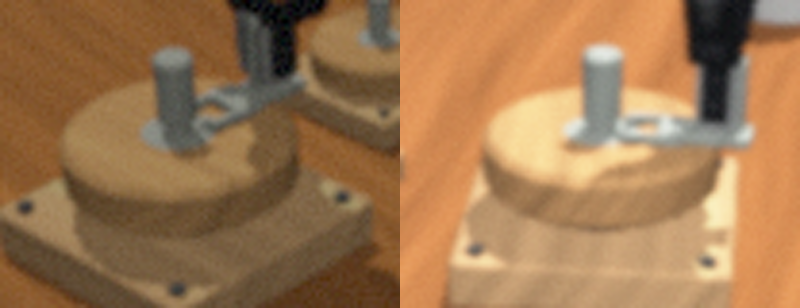

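The clip lies level just above the face and is lined up with the axle (crop9), with about 21 mm left. I'll step in slowly while watching the force.

```bash
python3 -m creep '[1,2,0.1,0,0, 1,2,0.1,0,0, 1,0,0,0,0]';  python3 -m creep '[1,1,0,0,0, 1,1,0,0,0, 1,0,0,0,0]'
```

```text
t: 12.65
tool_pos: [0.5414, -0.2501, 0.0857]
tool_rot: [0.0, -0.019, 1.0, 0.0]
force: [0.5, 0.0, 0.7]
finger_gap: 0.133
t: 12.95
tool_pos: [0.5432, -0.2502, 0.0857]
tool_rot: [0.0, -0.019, 1.0, 0.0]
force: [0.2, 0.6, -1.1]
finger_gap: 0.136
```

```bash
python3 -m creep '[1,1,0,0,0, 1,0,0,0,0, 1,0,0,0,0]';  python3 -m creep '[1,1,0,0,0, 1,0,0,0,0, 1,0,0,0,0]'
```

```text
t: 13.25
tool_pos: [0.544, -0.2502, 0.0856]
tool_rot: [-0.0, -0.019, 1.0, 0.0]
force: [-0.6, 0.5, 0.1]
finger_gap: 0.136
t: 13.55
tool_pos: [0.5447, -0.2502, 0.0854]
tool_rot: [-0.0, -0.019, 1.0, 0.0]
force: [-2.2, 0.4, -0.7]
finger_gap: 0.131
```

```bash
python3 -m creep '[1,1,0,0,0, 1,0,0,0,0, 1,0,0,0,0]';  python3 -m creep '[1,1,0,0,0, 1,0,0,0,0, 1,0,0,0,0]'
```

```text
t: 13.85
tool_pos: [0.5453, -0.2503, 0.0853]
tool_rot: [-0.001, -0.019, 1.0, 0.0]
force: [-5.1, -0.2, -0.4]
finger_gap: 0.135
t: 14.15
tool_pos: [0.5461, -0.2502, 0.0851]
tool_rot: [-0.001, -0.019, 1.0, 0.0]
force: [-6.1, 0.7, -2.6]
finger_gap: 0.135
```

```bash
python3 -m creep '[1,1,0,0,0, 1,0,0,0,0, 1,0,0,0,0]';  python3 -m creep '[1,1,0,0,0, 1,0,0,0,0, 1,0,0,0,0]'
```

```text
t: 14.45
tool_pos: [0.547, -0.2502, 0.0851]
tool_rot: [-0.001, -0.019, 1.0, 0.0]
force: [-5.3, 0.5, -1.9]
finger_gap: 0.135
t: 14.75
tool_pos: [0.5482, -0.2502, 0.0851]
tool_rot: [-0.001, -0.019, 1.0, 0.0]
force: [-6.0, 0.4, -2.2]
finger_gap: 0.133
```

```bash
python3 -m creep '[1,1,0,0,0, 1,0,0,0,0, 1,0,0,0,0]';  python3 -m creep '[1,1,0,0,0, 1,0,0,0,0, 1,0,0,0,0]'; python3 -m creep '[1,1,0,0,0, 1,0,0,0,0, 1,0,0,0,0]'
```

```text
t: 15.05
tool_pos: [0.5501, -0.2501, 0.0856]
tool_rot: [0.0, -0.019, 1.0, 0.0]
force: [-3.4, 0.5, 0.2]
finger_gap: 0.137
t: 15.35
tool_pos: [0.5522, -0.25, 0.086]
tool_rot: [0.001, -0.019, 1.0, -0.0]
force: [3.3, 0.6, -3.4]
finger_gap: 0.134
t: 15.65
tool_pos: [0.5528, -0.2501, 0.0859]
tool_rot: [0.001, -0.019, 1.0, -0.0]
force: [3.4, 1.3, -2.3]
finger_gap: 0.133
```

The pull reversed to +3 N, so the lips are past the root. I'll follow the clip home.

```bash
python3 -m creep '[1,1,0,0,0, 1,0,0,0,0, 1,0,0,0,0]';  python3 -m creep '[1,1,0,0,0, 1,0,0,0,0, 1,0,0,0,0]'; python3 -m creep '[1,1,0,0,0, 1,0,0,0,0, 1,0,0,0,0]'
```

```text
t: 15.95
tool_pos: [0.5535, -0.2502, 0.0859]
tool_rot: [0.0, -0.019, 1.0, 0.0]
force: [2.5, 0.7, -0.9]
finger_gap: 0.137
t: 16.25
tool_pos: [0.5543, -0.2501, 0.0857]
tool_rot: [0.0, -0.019, 1.0, 0.0]
force: [2.9, 1.0, -1.7]
finger_gap: 0.135
t: 16.55
tool_pos: [0.5554, -0.2502, 0.0857]
tool_rot: [0.0, -0.019, 1.0, -0.0]
force: [3.5, 1.1, -1.2]
finger_gap: 0.128
```

```bash
python3 -m creep '[1,1,0,0,0, 1,0,0,0,0, 1,0,0,0,0]';  python3 -m creep '[1,1,0,0,0, 1,0,0,0,0, 1,0,0,0,0]'; python3 -m creep '[1,0.7,0,0,0, 1,0,0,0,0, 1,0,0,0,0]'
```

```text
t: 16.85
tool_pos: [0.5562, -0.2501, 0.0857]
tool_rot: [0.0, -0.019, 1.0, 0.0]
force: [3.7, 2.2, -1.8]
finger_gap: 0.136
t: 17.15
tool_pos: [0.557, -0.2501, 0.0856]
tool_rot: [-0.0, -0.019, 1.0, 0.0]
force: [2.5, 2.8, -1.6]
finger_gap: 0.14
t: 17.45
tool_pos: [0.5576, -0.2504, 0.0856]
tool_rot: [-0.0, -0.019, 1.0, -0.0]
force: [1.3, 0.8, -1.0]
finger_gap: 0.134
```

```bash
python3 -c "
from fit import *
for n in('scene','side'):
    cv2.imwrite(f'pics/{n}10.png',viewer.read_camera(n))
a=cv2.imread('pics/scene10.png')[150:230,220:324];b=cv2.imread('pics/side10.png')[150:230,310:414]
cv2.imwrite('pics/crop10.png',np.hstack([cv2.resize(x,(400,308),interpolation=cv2.INTER_CUBIC) for x in(a,b)]))
"
```

```text
(no output)
```

View pics/crop10.png

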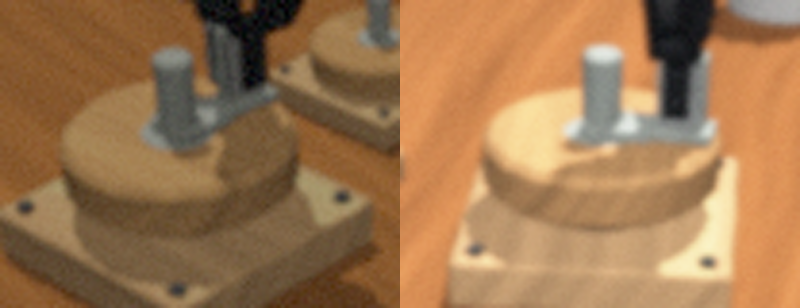

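```bash
python3 -m creep '[1,0.7,0,0,0, 1,0,0,0,0, 1,0,0,0,0]';  python3 -m creep '[1,0.7,0,0,0, 1,0,0,0,0, 1,0,0,0,0]'
```

```text
t: 17.85
tool_pos: [0.5583, -0.2506, 0.0857]
tool_rot: [-0.0, -0.019, 1.0, -0.0]
force: [-0.1, 0.0, 0.2]
finger_gap: 0.138
t: 18.15
tool_pos: [0.559, -0.2503, 0.0856]
tool_rot: [-0.0, -0.019, 1.0, -0.0]
force: [-0.5, 0.1, -0.8]
finger_gap: 0.133
```

```bash
python3 -m creep '[1,0.7,0,0,0, 1,0,0,0,0, 1,0,0,0,0]';  python3 -m creep '[1,0.7,0,0,0, 1,0,0,0,0, 1,0,0,0,0]'
```

```text
t: 18.45
tool_pos: [0.5598, -0.2502, 0.0856]
tool_rot: [-0.0, -0.019, 1.0, 0.0]
force: [-0.2, -0.9, -1.1]
finger_gap: 0.137
t: 18.75
tool_pos: [0.5603, -0.2503, 0.0856]
tool_rot: [-0.0, -0.019, 1.0, 0.0]
force: [-1.1, 0.5, -0.4]
finger_gap: 0.133
```

```bash
python3 -m creep '[1,0.7,0,0,0, 1,0,0,0,0, 1,0,0,0,0]'
```

```text
t: 19.05
tool_pos: [0.5605, -0.2503, 0.0854]
tool_rot: [-0.001, -0.019, 1.0, 0.0]
force: [-5.0, -0.4, 0.9]
finger_gap: 0.133
```

Back wall contact at TCP x = 0.5603, −5 N. The clip is fully home, with free play before that. I'll back off 1.3 mm to mid-play, lower onto the face and release.

```bash
python3 -m creep '[1,-0.7,0,0,0, 1,-0.7,0,0,0, 1,0,0,0,0, 1,0,0,-0.6,0, 1,0,0,0,0, 1,0,0,0,0]'
```

```text
t: 19.65
tool_pos: [0.5602, -0.2501, 0.0852]
tool_rot: [0.0, -0.019, 1.0, -0.0]
force: [-0.7, 0.2, -0.2]
finger_gap: 0.131
```

```bash
python3 -m creep '[0.8,0,0,0,0, 0.7,0,0,0,0, 0.6,0,0,0,0, 0.5,0,0,0,0, 0.3,0,0,0,0, 0.2,0,0,0,0, 0.2,0,0,0,0]' 20
```

```text
t: 20.35
tool_pos: [0.5598, -0.2502, 0.0851]
tool_rot: [-0.0, -0.019, 1.0, 0.0]
force: [0.0, -0.1, 0.3]
finger_gap: 0.8
```

```bash
python3 -m creep '[0.2,0,0,10,0, 0.2,0,0,25,0, 0.2,0,0,35,0, 0.2,0,0,35,0, 0.2,0,0,35,0, 0.2,30,0,0,0, 0.2,40,0,0,0, 0.2,30,0,0,0]'
python3 -m creep '[0.2,0,0,0,0, 0.2,0,0,0,0]'
python3 -c "
from fit import *
for n in('scene','side','wrist'):
    np.savez(f'{n}11.npz',**viewer.get_calibration(n)); cv2.imwrite(f'pics/{n}11.png',viewer.read_camera(n))
a=cv2.imread('pics/scene11.png')[150:230,220:324];b=cv2.imread('pics/side11.png')[150:230,310:414]
cv2.imwrite('pics/crop11.png',np.hstack([cv2.resize(x,(400,308),interpolation=cv2.INTER_CUBIC) for x in(a,b)]))
"
```

```text
t: 21.15
tool_pos: [0.6618, -0.2494, 0.2262]
tool_rot: [0.001, -0.02, 1.0, 0.0]
force: [0.8, -1.0, -0.1]
finger_gap: 0.797
t: 21.35
tool_pos: [0.6598, -0.2504, 0.225]
tool_rot: [-0.0, -0.019, 1.0, -0.0]
force: [-0.8, -0.0, 0.1]
finger_gap: 0.799
```

View pics/crop11.png

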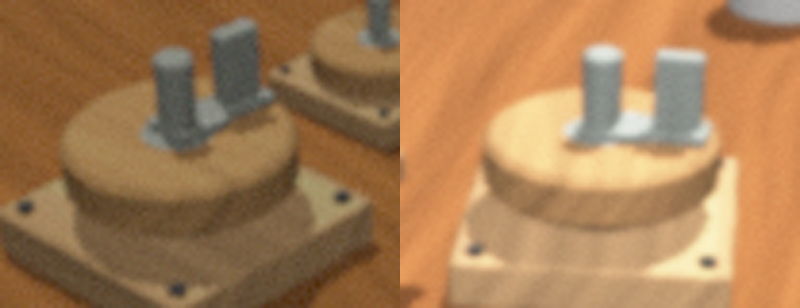

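View pics/wrist11.png

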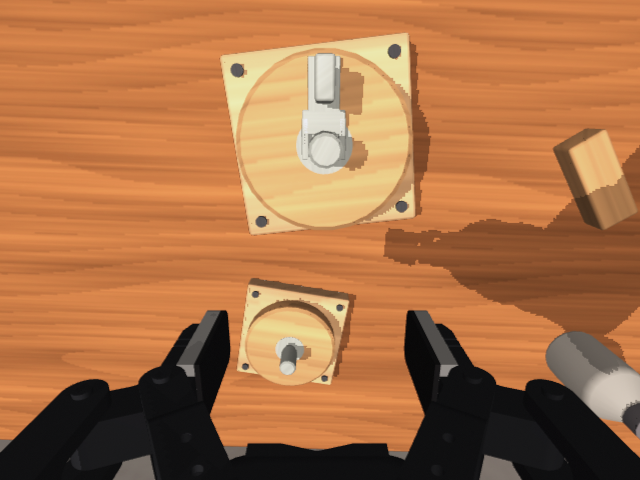

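```bash
python3 -c "
import cv2
a=cv2.imread('pics/wrist11.png')[45:180,270:390];cv2.imwrite('pics/crop12.png',cv2.resize(a,(528,594),interpolation=cv2.INTER_CUBIC))"
```

```text
(no output)
```

View pics/crop12.png

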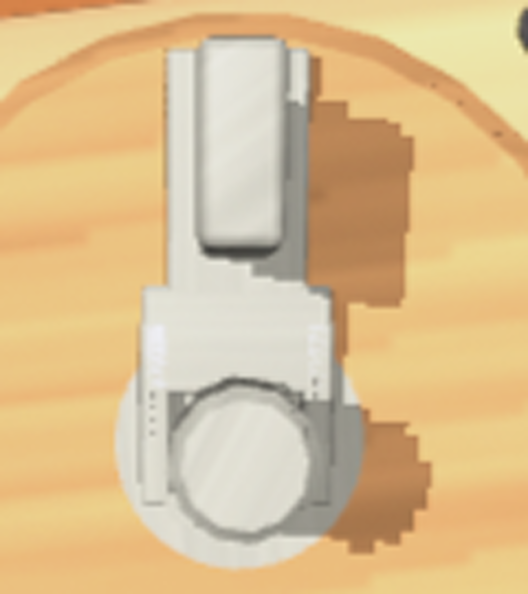

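```bash
python3 - <<'E'
from fit import *
c=dict(np.load("wrist11.npz"))
P=[((-60,-11,6),(166,50)),((-60,11,6),(308,50)),((-56,-6,48),(201,40)),((-56,6,48),(286,40)),((-30,6,48),(283,246)),((-30,-6,48),(198,246))]
for z in (None,.0743):
    q,e=fit(c,P,4.4,270,45,[.6,-.247,.074,.036],z);print(q.round(4),np.degrees(q[3]),abs(e).max())
print("washer",onz(c,((239.5)/4.4-.5+270,447.5/4.4-.5+45),.0743), "head",onz(c,(245.5/4.4-.5+270,463.5/4.4-.5+45),.1203))
s=env.state();print(s["t"],s["joint_vel"].round(3))
E
```

```text
[ 0.6018 -0.2477  0.0651  0.0341] 1.9509396370302923 0.7308650578192442
[ 0.6027 -0.2478  0.0743  0.0338] 1.9379689628038763 1.095004877975441
washer [ 0.60175911 -0.24701596  0.0743    ] head [ 0.60065325 -0.24697742  0.1203    ]
21.5 [-0.001 -0.004 -0.002  0.002 -0.001 -0.001 -0.001]
```

The clip origin (0.6027,−0.2478) is within about 1.3 mm of the axle axis (0.6015,−0.247), so it is home within the play. It lies level and the robot is clear of everything. Handing in.

```bash
python3 -c "
from plant import env
print(env.hand_in())"
```

```text
the job is handed in; nothing more can be done
None
```

The clip is locked on the axle of the large block. I picked it up by its tab and felt the wheel face at about 74 mm. I then pushed it in roughly 0.7 mm above the face, let go and handed the job in at about 21.5 s.

**Push:** the highest push I read during insertion was about 6 N. The force then reversed as the lips passed the root, and the back wall touched at 5 N, so it is fully home.

**Last checks:** after release the clip's origin measured about 1.3 mm from the axle's axis, within its play, and it looks level in all three views. The gripper had moved well clear. I did not touch the ring, the offcut or the glue bottle.

**Disagreements:** with height left free, the last wrist-camera fit put the clip's underside at 65 mm, not 74 mm. I put this down to weak depth from a single view, because the felt contact and two-view measurements agree on 74 mm. Backing off from the back wall also moved the gripper only about 0.3 mm, not the intended 1.4 mm, so the clip rests near the back of its play.

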